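# Roll the copper tube to the bench stop under a palm block

## Task

Pick up the palm block by its blue grip, lay its flat rubber sole on top of the copper tube and roll the tube along the bench under the block, without shoving it from the side, lifting it or touching it with the fingers, until it lies snug along the dark wooden bench stop with the block still resting on it. Then lift the block off, stand it flat on the bench, clear of both tubes, and let go. Leave the steel tube where it is.

Things in the scene. Friction and masses are not known exactly. Their poses are not given: they have to be found in the camera images.
- palm_block: Loose hand block, 0.3 kg: plywood board 70 (x) x 190 (y) x 20 mm with black rubber sole; on its middle an upright blue grip 60 (x) x 30 (y) x 50 mm, its top 70 mm above the sole. Stands on its sole, right of the tubes. Origin: centre of the sole; z up, y along the 190 mm. Grip it from above across the 30 mm, firmly (50 N) lest it tip. A tube under it rolls half as far as the block moves.
- copper_tube: The tube to roll: loose copper-coloured pipe, 40 mm outside diameter, 100 mm long, 0.25 to 0.45 kg, lying on the bench. Origin: its centre, on the axis; x along the axis (y, z turn as it rolls). It lies on the stop's -y side, within 3 degrees of parallel, axis 70 to 130 mm from the stop's near face, in one of two lanes side by side.
- steel_tube: Bystander: steel-grey pipe of the same size, 40 mm diameter, 100 mm long, lying loose in the other lane, about 140 mm further along the stop. Origin and axes as for the copper tube. To be left where it is.
- stop: Bench stop: dark brown wooden strip fixed to the bench, 300 (x) x 24 (y) x 26 mm high. Origin: centre of its underside; x along its length, y away from the tubes: near face at y = -12 mm, and a tube lying snug has its axis at y = -32 mm. A tube stands 14 mm higher than the stop, so the block passes over it.
There are look-alikes about, which are no part of the job. Of the things that look like the palm_block, take the one that is farthest to the robot's left at the start. Of the things that look like the copper_tube, the smaller one is meant.

How it is judged:
By the outcome, as a careful person would: the job done as asked, in the order asked, and still so for the second after the job is handed in, with the robot touching nothing.
It also fails if it takes over 58 s, if anything falls off the work surface, if the arm or the gripper's body presses on something with over 40 N, if the wrist force passes 120 N, or if a joint passes its speed limit or range.

## Robot

A 6-joint arm with a two-finger parallel gripper is mounted at the origin on the work surface. World frame = base frame: x ahead of the robot, y to its left, z up, the work surface at z = 0. Lengths are in m, angles in rad, forces in N, time in s.
With the tool pointing down it reaches from about 0.3 to 0.775 m from the base axis. Payload 14.6 kg.
Tool frame: the origin (TCP) lies between the finger pads; the fingertips stand 17 mm ahead of it and the grasp point (between the pads) lies 2 mm behind it (manip.tips_ahead is the distance from the TCP to the fingertips, in m); z points along the fingers, y is the line along which they close (so a half turn about z gives the same grasp; the last joint's range is limited). The gripper opens to 94 mm and grips with 3 to 60 N. Pads are 16 mm wide; open, the fingers measure 119 mm over their backs; the gripper's body (75 mm by 177 mm) begins 78 mm behind the grasp point.
Start: joints at [-1.257, 0.3, 1.521, -0, 1.321, -0.067], TCP at [0.204, -0.511, 0.222] pointing down, gripper open.
Joint ranges: [-3.03, 3.03], [-0.79, 2.21], [0.23, 2.52], [-1.04, 4.18], [0, 3.07], [-2.55, 2.55]. Speed limits (rad/s): [2.22, 2.22, 2.57, 3.14, 3.14, 3.14].

## Interface

Orientations are given as a 3x3 rotation matrix whose columns are the frame's x, y, z axes.
In Python, from rig import manip gives the robot as it stands.
- The arm moves only by the tool move_arm, never from a script. Its argument "steps" is a list that holds one entry, the list of rows, each a list of 5 numbers: the closure, from 0 (fully open) to 1 (shut), then the shift along the tool's x, y, z each as a share of 0.2 m, from -1 to 1, then the turn about the tool's z as a share of 180 degrees, from -1 to 1. In form: [[[claw, tx, ty, tz, yaw], ...]]. A call has 1 to 12 rows; each row shifts and turns the commanded pose from where the row before left it, along the tool's axes as they then stand; what a row does not reach is not made up. A row lasts 1/10 s, in which the tool goes at most 50 mm and 8.59 degrees, less where a joint would pass 70% of its speed; a pose out of reach is approached as far as the arm can. A call with a number of a shift or a turn outside -1 to 1 is refused whole. A call with a gripper value outside its range is refused whole. The fingers move at their own pace and stop on an object; "newtons" is the grip in N (left out, the last holds). Time passes only in rows, so rows that do not move let the fingers close. It gives the time, the measured TCP pose, the force, the opening and the grip force at its end, in the units of the state.
- manip.get_state(): the state, without advancing time (a new reading comes with each control period).
- manip.grab_frame(name): name is "side" or "top"; returns the picture (420x560x3 uint8, blue, green, red); there is no depth.
- manip.camera_params(name): a dict with "fx", "fy", "cx", "cy" (pixels), "k1" (the pictures are not rectified: a ray, as slopes to the right and down, at radius r is drawn at 1 + k1 r^2 times it, then the intrinsics apply), "extrinsics" (4x4, takes a point from camera to world coordinates). Camera axes: x right, y down, z forward; pixel columns grow to the right and rows downward; lengths in m; the calibration is good to about 2 mm. A picture is of the moment at which its call begins. camera_params takes no time and is no camera call.
- manip.close_job(): hands the job in; it is judged then, once.
The state is a dict: "time_s": time; "joint_pos": joint angles; "dq": joint speeds; "tau": joint torques, N m; "eef_pos": TCP position; "tcp_rot": TCP orientation; "wrist_force": force on the tool from outside, world axes, zero at the start; "torque": the same for the moment, N m; "finger_gap": finger opening in m; "gripper_force": force on a finger pad.
Only numpy, scipy, OpenCV 4.12 (cv2) and the standard library are available. Lean on these libraries where they do the work, as an engineer would, in place of code of your own. Each camera call takes 0.05 s, during which the arm holds its last target. There are 200 camera calls.

## Working session

There is one attempt and no reset: what is moved stays moved. The work goes in short steps, Python scripts to look and compute and a tool call to move; the robot and the scene stay as the last step left them, time stands still between calls to the robot, and variables do not carry over. Pictures are saved under pics/ and viewed, at most 10 in all, crops included, and the job is handed in when it is done.

Besides the shell and the picture viewer there is one more tool, called as name(argument=value, ...) on one line, values as JSON. move_arm: Moves the arm, as the interface text tells. Its arguments: {"type":"object","properties":{"steps":{"type":"array"},"newtons":{"type":"number"}},"required":["steps"]}

```bash
mkdir -p pics; python3 - <<'E'
from rig import manip
import cv2
for n in("top","side"):
    cv2.imwrite(f"pics/{n}0.png",manip.grab_frame(n)); print(n,manip.camera_params(n))
print(manip.get_state())
E
```

```text
top {'fx': 455.8943282813502, 'fy': 455.8943282813502, 'cx': 285.09768801017873, 'cy': 212.60990937898106, 'k1': -0.07681751989704116, 'extrinsics': array([[ 0.09344599, -0.97125684,  0.21892463,  0.30783726],
       [-0.99560838, -0.08991207,  0.02607242, -0.06902624],
       [-0.00563905, -0.22039956, -0.97539337,  1.10636571],
       [ 0.        ,  0.        ,  0.        ,  1.        ]])}
side {'fx': 416.3600303020199, 'fy': 416.3600303020199, 'cx': 279.96117252879884, 'cy': 210.2638313314197, 'k1': 0.0015208466803401915, 'extrinsics': array([[-0.94003721, -0.16157627,  0.30037168,  0.1968376 ],
       [-0.34085518,  0.47643099, -0.81045127,  0.82521347],
       [-0.01215668, -0.8642376 , -0.50293697,  0.61054043],
       [ 0.        ,  0.        ,  0.        ,  1.        ]])}
{'time_s': 0.1, 'joint_pos': array([-1.25661446e+00,  3.00405135e-01,  1.52148940e+00, -6.60249820e-06,
        1.32068958e+00, -6.66163223e-02]), 'dq': array([ 0.00127674, -0.00052821, -0.0027776 ,  0.00069713,  0.00207923,
        0.00097741]), 'tau': array([ 2.22093763e-04, -5.32647264e+01, -3.53288341e+01,  7.09003466e-02,
        2.35021318e-02, -4.25837345e-05]), 'eef_pos': array([ 0.20433812, -0.51041312,  0.22196129]), 'tcp_rot': array([[ 9.28367675e-01,  3.71662968e-01, -3.12483554e-04],
       [ 3.71663094e-01, -9.28367200e-01,  9.40951623e-04],
       [ 5.96173906e-05, -9.89687675e-04, -9.99999508e-01]]), 'wrist_force': array([0.15602777, 0.42616328, 0.16686671]), 'torque': array([ 0.01124415, -0.02482936,  0.07939071]), 'gripper_force': 0.0, 'finger_gap': 0.09386273485479596}
```

View pics/top0.png

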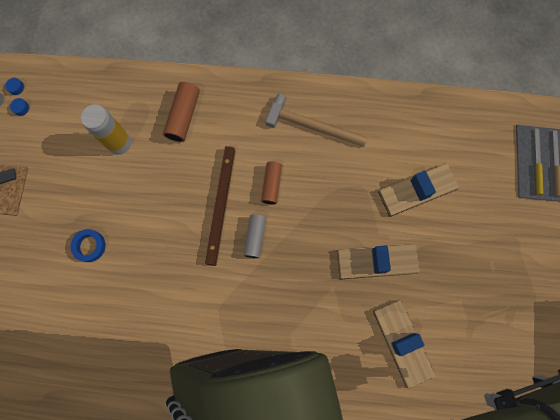

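View pics/side0.png

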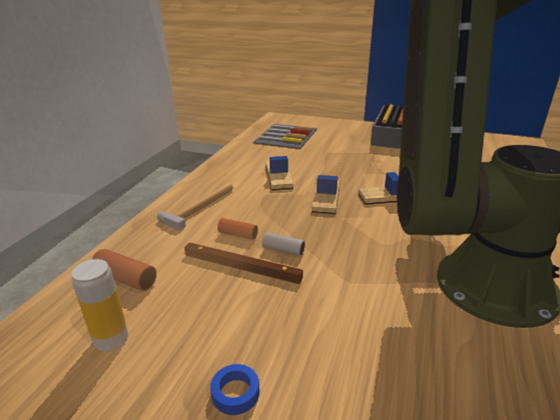

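The top view shows three palm blocks at about px (419,188), (378,261) and (404,343). Image left is +y (the robot's left), so the meant one should be (378,261). There are two copper tubes: the big one at (182,111) and the small one at (272,182), which is meant. The steel tube is at (256,236), and the stop runs from (230,148) to (211,265). I'll measure these and confirm with a crop.

```bash
cat > h.py <<'E'
import numpy as np, cv2
from rig import manip
def cast(name,uv,z):
    c=manip.camera_params(name);K=np.array([[c['fx'],0,c['cx']],[0,c['fy'],c['cy']],[0,0,1]])
    p=cv2.undistortPoints(np.array(uv,float).reshape(-1,1,2),K,np.array([c['k1'],0,0,0,0.]))[:,0]
    E=c['extrinsics'];d=np.c_[p,np.ones(len(p))]@E[:3,:3].T
    return E[:3,3]+d*((z-E[2,3])/d[:,2])[:,None]
def blobs(m,amin=80):
    cs,_=cv2.findContours(m.astype(np.uint8),cv2.RETR_EXTERNAL,cv2.CHAIN_APPROX_NONE)
    return [c[:,0] for c in cs if cv2.contourArea(c)>amin]
def rect(P):  # world xy -> centre, long, short, angle of long axis (deg)
    (c,(w,h),a)=cv2.minAreaRect((np.asarray(P)[:,:2]*1000).astype(np.float32))
    if h>w: w,h,a=h,w,a+90
    return np.round(c,1),round(w,1),round(h,1),round((a+90)%180-90,2)
E
python3 - <<'E'
from h import *
im=cv2.imread('pics/top0.png'); hsv=cv2.cvtColor(im,cv2.COLOR_BGR2HSV); H,S,V=cv2.split(hsv)
for n,p in dict(cu=(272,182),steel=(256,236),stop=(219,210),board=(355,262),bench=(330,210),gtop=(380,252),gs=(383,268),sh=(350,285)).items(): print(n,hsv[p[1],p[0]])
x0,y0,w,h=200,130,270,260
cv2.imwrite('pics/crop0.png',cv2.resize(im[y0:y0+h,x0:x0+w],None,fx=2.2,fy=2.2,interpolation=cv2.INTER_CUBIC)[:600])
blue=(H>100)&(H<125)&(S>150)
for c in blobs(blue): print('blue',c.mean(0),rect(cast('top',c,.07)))
for thr in (60,):
  for c in blobs((V<75)&(S>100)&(blue==0)): 
    if 200<c[:,0].mean()<240: print('stop',c.mean(0),rect(cast('top',c,.026)))
for c in blobs((H<10)&(S>110)&(V>80)): print('cu',c.mean(0),rect(cast('top',c,.02)))
for c in blobs((S<60)&(V>80)):
    if 230<c[:,0].mean()<280: print('steel',c.mean(0),rect(cast('top',c,.02)))
E
```

```text
cu [ 11 150 131]
steel [  5  11 135]
stop [ 11 146  70]
board [ 17  98 104]
bench [ 16 114 123]
gtop [108 165  91]
gs [108 166  92]
sh [ 16 114 132]
blue [407.52702703 343.83783784] (array([ 269.1, -338.7]), 63.5, 33.0, -62.27)
blue [380.83783784 259.01351351] (array([ 453.2, -269.6]), 59.5, 34.7, 9.45)
blue [ 87.25       245.35869565] (array([420.3, 410.7]), 81.2, 73.8, 72.32)
blue [422.53623188 185.17391304] (array([ 636.9, -359.8]), 61.4, 42.4, 26.55)
blue [ 19.2826087  106.69565217] (array([754.2, 661.3]), 51.7, 37.5, 53.39)
blue [14.22222222 85.84444444] (array([811.8, 690.1]), 53.2, 38.1, 53.14)
stop [219.7689243  205.77689243] (array([556.7, 120.6]), 299.5, 27.2, -2.26)
steel [254.52631579 235.43859649] (array([489.7,  28.2]), 102.7, 39.0, -3.02)
steel [275.32394366 109.53521127] (array([824.2,  10.3]), 87.3, 28.2, -13.88)
```

View pics/crop0.png

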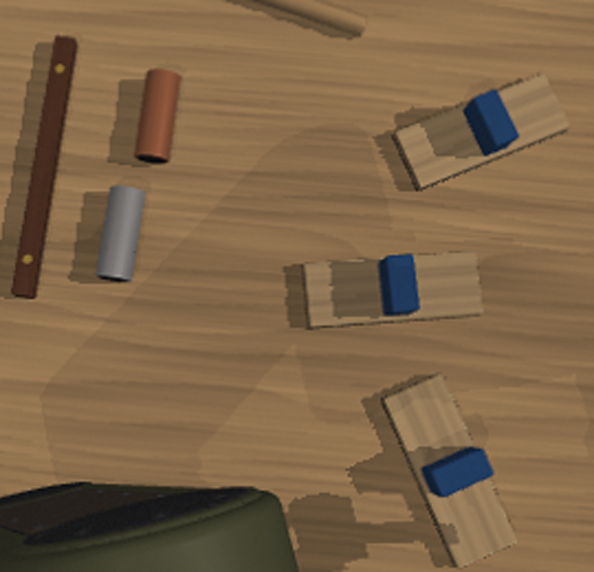

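Confirmed: block (380,259) at y≈-0.27 is the robot's leftmost. The others are at y=-0.34 and -0.36. The small copper tube is at (272,182). Next I'll refine the tube and block angle.

```bash
python3 - <<'E'
from h import *
im=cv2.imread('pics/top0.png'); hsv=cv2.cvtColor(im,cv2.COLOR_BGR2HSV); H,S,V=cv2.split(hsv)
for hi,s in ((14,135),(12,130)):
  for c in blobs((H<hi)&(S>s)&(V>90)):
    if 255<c[:,0].mean()<290: print('cu',c.mean(0),rect(cast('top',c,.02)))
B=cast('top',np.array([(304,264),(310,324),(483,315),(478,252)])/2.2+[200,130],.02)
e=lambda a,b:(np.linalg.norm(b-a)*1000,np.degrees(np.arctan2(*(b-a)[1::-1])))
print(B.round(4),B.mean(0),[e(B[i],B[(i+1)%4]) for i in range(4)])
G=cast('top',np.array([(387,258),(412,254),(418,308),(390,315)])/2.2+[200,130],.07)
print(G.mean(0),[e(G[i],G[(i+1)%4]) for i in range(4)])
im=cv2.imread('pics/side0.png'); hsv=cv2.cvtColor(im,cv2.COLOR_BGR2HSV); H,S,V=cv2.split(hsv)
for c in blobs((H>100)&(H<130)&(S>100)):
    if 300<c[:,0].mean()<345:print('side blue',c.min(0),c.max(0))
for c in blobs((H<12)&(S>110)&(V>90)): print('side cu',c.mean(0),rect(cast('side',c,.02)))
# stop near-face, top edge: sample rows
im=cv2.imread('pics/top0.png'); V=cv2.cvtColor(im,cv2.COLOR_BGR2HSV)[...,2]
for r in (165,205,245): print(r,V[r,205:250])
for p in ((300,264.),):pass
cv2.imwrite('pics/crop1.png',cv2.resize(cv2.imread('pics/side0.png')[140:300,170:360],None,fx=3.7,fy=3.7,interpolation=cv2.INTER_CUBIC))
E
```

```text
cu [272.17821782 181.6039604 ] (array([ 6.282e+02, -5.000e-01]), 102.9, 33.9, -1.88)
cu [272.04040404 181.57575758] (array([ 6.29e+02, -5.00e-01]), 101.3, 34.0, -1.88)
[[ 0.4718 -0.1755  0.02  ]
 [ 0.4073 -0.1865  0.02  ]
 [ 0.4337 -0.3734  0.02  ]
 [ 0.5023 -0.3656  0.02  ]] [ 0.45378014 -0.2752293   0.02      ] [(np.float64(65.40035254547047), np.float64(-170.3113799730201)), (np.float64(188.7372430068913), np.float64(-81.97369001375314)), (np.float64(69.0845911052236), np.float64(6.499905356964023)), (np.float64(192.5099883873364), np.float64(99.12379400003012))]
[ 0.45299343 -0.27338185  0.07      ] [(np.float64(26.773739286426917), np.float64(-75.7642494660764)), (np.float64(56.52840318998395), np.float64(-170.93981274000546)), (np.float64(30.248501793868392), np.float64(108.89486675490238)), (np.float64(59.36289717436), np.float64(6.028683559853258))]
side cu [265.97297297 263.91891892] (array([496.2, 115.5]), 78.6, 18.6, -0.38)
side cu [123.44370861 267.59602649] (array([807.3, 236.3]), 199.9, 73.3, -8.21)
side cu [236.90196078 226.02941176] (array([636.6,  -6.8]), 104.6, 55.7, -1.23)
165 [141 142 143 144 147 150 151 152 147 107 109 110 110 110 111 112 104  69
  69  69  69  71  70  70  71  71  59  77 125 146 152 152 151 151 152 151
 152 152 152 153 154 155 158 158 158]
205 [121  90  92  91  92  92  93  94  97  90  66  69  71  71  72  73  71  69
  70  65  65 105 133 136 136 133 133 133 133 131 131 130 130 130 130 128
 130 129 129 129 129 127 128 128 128]
245 [ 99 100  97  68  68  67  71  88  84  68  69  72  68  54  94 136 136 141
 141 140 140 140 141 141 141 141 141 142 131  99 101 102 102 101 101  99
  99  98  96  91  78  81  90  99 107]
```

View pics/crop1.png

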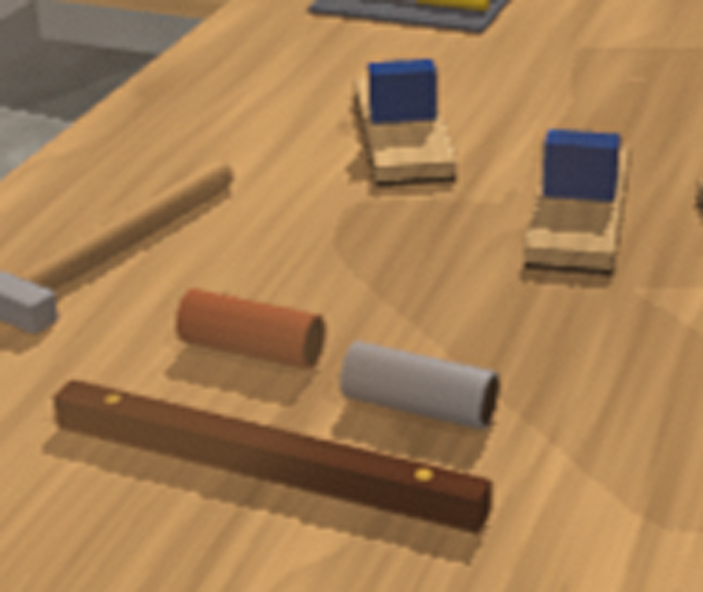

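The side crop shows the same layout: the blue grip of the meant block at crop (583,140), and the small copper tube at (250,327) lying next to the steel one. Now the approach: turn +13.3° about tool z, then shift.

move_arm(steps=[[[0,0,0,0,0.037],[0,0,0,0,0.037],[0,0.156,-0.11,0,0],[0,0.156,-0.11,0,0],[0,0.156,-0.11,0,0],[0,0.156,-0.11,0,0],[0,0.156,-0.11,0,0],[0,0.156,-0.11,0,0],[0,0.156,-0.11,0,0],[0,0.156,-0.11,0,0],[0,0.156,-0.11,0,0],[0,0,0,0,0]]], newtons=50)

```text
time_s: 1.3
eef_pos: [0.4549, -0.2706, 0.2221]
tcp_rot: [[0.988, 0.151, -0.0], [0.151, -0.988, 0.001], [-0.0, -0.001, -1.0]]
wrist_force: [0.0, -0.6, 0.3]
finger_gap: 0.094
gripper_force: 0.0
```

```bash
cat >> h.py <<'E'
def goto(x,y,z,yaw_deg):
    "shares from present measured pose: total tx,ty (in the turned frame), tz, yaw"
    s=manip.get_state();R=s['tcp_rot'];p=s['eef_pos'];cur=np.degrees(np.arctan2(R[1,0],R[0,0]))
    a=np.radians(yaw_deg);d=np.array([x,y,z])-p
    print('pos',p.round(4),'yaw',cur.round(2),'F',s['wrist_force'].round(2),'gap',s['finger_gap'].round(4),'t',s['time_s'])
    print('need tx,ty,tz,yaw',np.round([(d[0]*np.cos(a)+d[1]*np.sin(a))/.2,(d[0]*np.sin(a)-d[1]*np.cos(a))/.2,-d[2]/.2,(cur-yaw_deg)/180],4))
E
python3 - <<'E'
from h import *
print(cast('side',[(327.6,177.8)],.07))
goto(.453,-.274,.045,8.5)
E
```

```text
[[ 0.45095596 -0.27158706  0.07      ]]Traceback (most recent call last):
  File "<stdin>", line 3, in <module>
  File "h.py", line 19, in goto
    print('pos',p.round(4),'yaw',cur.round(2),'F',s['wrist_force'].round(2),'gap',s['finger_gap'].round(4),'t',s['time_s'])
                                                                                  ^^^^^^^^^^^^^^^^^^^^^
AttributeError: 'float' object has no attribute 'round'
```

Both views agree: the grip is at about (0.452,-0.2725). Descend and grip.

move_arm(steps=[[[0,-0.016,0.008,0.1,0],[0,0,0,0.17,0],[0,0,0,0.17,0],[0,0,0,0.17,0],[0,0,0,0.15,0],[0,0,0,0.085,0],[0,0,0,0.04,0],[0,0,0,0,0],[1,0,0,0,0],[1,0,0,0,0],[1,0,0,0,0],[1,0,0,0,0]]])

```text
time_s: 2.5
eef_pos: [0.4501, -0.2755, 0.046]
tcp_rot: [[0.989, 0.148, 0.001], [0.148, -0.989, -0.001], [0.001, 0.001, -1.0]]
wrist_force: [0.2, 0.1, -0.4]
finger_gap: 0.0655
gripper_force: 0.0
```

```bash
sed -i "s/s\['finger_gap'\].round(4)/s['finger_gap'],s['gripper_force']/" h.py; python3 - <<'E'
from h import *
goto(.452,-.2725,.045,8.5)
cv2.imwrite('pics/side1.png',manip.grab_frame('side')[120:300,150:400])
E
```

```text
pos [ 0.4501 -0.2755  0.046 ] yaw 8.5 F [ 0.23  0.13 -0.44] gap 0.06548546092520569 0.0 t 2.5
need tx,ty,tz,yaw [ 0.0115 -0.0133  0.0049 -0.    ]
```

View pics/side1.png

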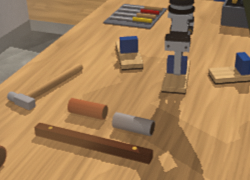

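The crop shows the fingers straddling the grip (crop px (177,65)) and still closing. I'll correct by 3 mm and keep closing.

move_arm(steps=[[[0.2,0.01,-0.012,0,0],[1,0,0,0,0],[1,0,0,0,0],[1,0,0,0,0],[1,0,0,0,0],[1,0,0,0,0],[1,0,0,0,0],[1,0,0,0,0],[1,0,0,0,0],[1,0,0,0,0]]])

```text
time_s: 3.55
eef_pos: [0.4516, -0.2727, 0.0454]
tcp_rot: [[0.989, 0.148, 0.0], [0.148, -0.989, -0.0], [0.0, 0.0, -1.0]]
wrist_force: [-0.5, -1.7, -0.4]
finger_gap: 0.0298
gripper_force: 50.0
```

```bash
python3 - <<'E'
from h import *
goto(.627,-.043,.150,-2.1)
E
```

```text
pos [ 0.4516 -0.2727  0.0454] yaw 8.49 F [-0.54 -1.73 -0.36] gap 0.029819363771214802 49.99080240726471 t 3.55
need tx,ty,tz,yaw [ 0.8346 -1.1799 -0.5228  0.0589]
```

move_arm(steps=[[[1,0,0,-0.1,0],[1,0,0,-0.2,0.0295],[1,0,0,-0.22,0.0295],[1,0.06,-0.09,0,0],[1,0.11,-0.16,0,0],[1,0.13,-0.18,0,0],[1,0.13,-0.18,0,0],[1,0.13,-0.18,0,0],[1,0.11,-0.16,0,0],[1,0.1,-0.14,0,0],[1,0.06,-0.09,0,0],[1,0,0,0,0]]])

```text
time_s: 4.75
eef_pos: [0.6267, -0.0405, 0.1485]
tcp_rot: [[0.999, -0.034, -0.001], [-0.034, -0.999, 0.001], [-0.001, -0.001, -1.0]]
wrist_force: [0.2, 0.3, -2.2]
finger_gap: 0.0297
gripper_force: 50.0
```

move_arm(steps=[[[1,0,0,0,0],[1,0,0,0,0],[1,0,0,0,0]]])

```text
time_s: 5.05
eef_pos: [0.6258, -0.0438, 0.1495]
tcp_rot: [[0.999, -0.038, -0.0], [-0.038, -0.999, -0.0], [-0.0, 0.0, -1.0]]
wrist_force: [0.3, -0.0, -3.7]
finger_gap: 0.0296
gripper_force: 50.0
```

```bash
python3 - <<'E'
from h import *
goto(.627,-.043,.0874,-2.1)
a=manip.grab_frame('side');b=manip.grab_frame('top')
cv2.imwrite('pics/v2.png',np.hstack([cv2.resize(a[80:330,120:400],(400,357)),cv2.resize(b[100:350,150:430],(400,357))]))
E
```

```text
pos [ 0.6258 -0.0438  0.1495] yaw -2.19 F [ 0.33 -0.   -3.66] gap 0.029626789684593174 49.99001204967499 t 5.05
need tx,ty,tz,yaw [ 0.0061 -0.0044  0.3105 -0.0005]
```

View pics/v2.png

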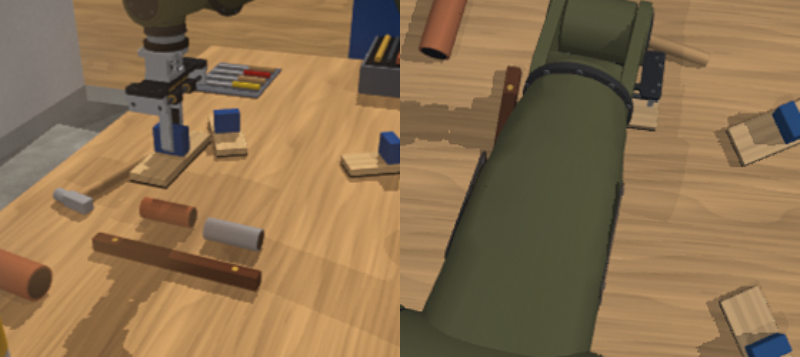

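The left half shows the block held level above and behind the copper tube (tube at (168,211)), with the steel tube undisturbed. In the top view the arm hides the tubes. Lowering until contact.

move_arm(steps=[[[1,0.006,0,0.13,0],[1,0,0,0.13,0],[1,0,0,0.03,0],[1,0,0,0.01,0],[1,0,0,0.0,0],[1,0,0,0.0,0],[1,0,0,0,0]]])

```text
time_s: 5.85
eef_pos: [0.6278, -0.0431, 0.0905]
tcp_rot: [[0.999, -0.037, 0.002], [-0.037, -0.999, -0.0], [0.002, 0.0, -1.0]]
wrist_force: [-0.3, -0.0, -2.3]
finger_gap: 0.0297
gripper_force: 50.0
```

move_arm(steps=[[[1,0,0,0.01,0],[1,0,0,0,0],[1,0,0,0,0]]])

```text
time_s: 6.15
eef_pos: [0.6274, -0.043, 0.0875]
tcp_rot: [[0.999, -0.037, -0.0], [-0.037, -0.999, 0.0], [-0.0, -0.0, -1.0]]
wrist_force: [-0.6, 0.1, -2.3]
finger_gap: 0.0301
gripper_force: 50.0
```

move_arm(steps=[[[1,0,0,0.005,0],[1,0,0,0,0],[1,0,0,0,0]]])

```text
time_s: 6.45
eef_pos: [0.6274, -0.043, 0.0864]
tcp_rot: [[0.999, -0.037, -0.0], [-0.037, -0.999, 0.0], [-0.0, -0.0, -1.0]]
wrist_force: [-0.8, 0.2, -3.2]
finger_gap: 0.0298
gripper_force: 50.0
```

move_arm(steps=[[[1,0,0,0.005,0],[1,0,0,0,0],[1,0,0,0,0]]])

```text
time_s: 6.75
eef_pos: [0.6274, -0.043, 0.0855]
tcp_rot: [[0.999, -0.037, 0.0], [-0.037, -0.999, -0.0], [0.0, 0.0, -1.0]]
wrist_force: [-0.4, 0.8, -2.9]
finger_gap: 0.0296
gripper_force: 50.0
```

move_arm(steps=[[[1,0,0,0.005,0],[1,0,0,0,0],[1,0,0,0,0]]])

```text
time_s: 7.05
eef_pos: [0.6276, -0.043, 0.0853]
tcp_rot: [[0.999, -0.037, 0.001], [-0.037, -0.999, 0.0], [0.001, -0.0, -1.0]]
wrist_force: [-3.0, 0.3, 5.6]
finger_gap: 0.0297
gripper_force: 50.0
```

Contact came at the predicted height (0.0853), pressing with about 8 N. Now roll along tool -y, slowly.

move_arm(steps=[[[1,0,-0.01,0,0],[1,0,-0.02,0,0],[1,0,-0.03,0,0],[1,0,-0.03,0,0],[1,0,-0.03,0,0],[1,0,-0.03,0,0],[1,0,-0.02,0,0],[1,0,-0.02,0,0],[1,0,-0.01,0,0],[1,0,0,0,0],[1,0,0,0,0],[1,0,0,0,0]]])

```text
time_s: 8.25
eef_pos: [0.6291, -0.003, 0.0854]
tcp_rot: [[0.999, -0.037, 0.001], [-0.037, -0.999, 0.0], [0.001, -0.0, -1.0]]
wrist_force: [-3.3, 0.5, 6.1]
finger_gap: 0.0301
gripper_force: 50.0
```

```bash
cat >> h.py <<'E'
def cu():
    im=manip.grab_frame('side');H,S,V=cv2.split(cv2.cvtColor(im,cv2.COLOR_BGR2HSV))
    for c in blobs((H<12)&(S>110)&(V>60)):
        if 200<c[:,0].mean()<300: print('cu side',c.mean(0).round(1),rect(cast('side',c,.02)))
    return im
E
python3 - <<'E'
from h import *
im=cu(); cv2.imwrite('pics/v3.png',cv2.resize(im[120:330,130:360],None,fx=2.5,fy=2.5))
goto(.6345,.132,.085,-2.1)
E
```

```text
cu side [277.3 269. ] (array([478.6, 125.4]), 148.5, 45.5, -5.78)
cu side [243.7 233.9] (array([595.8,  16.3]), 59.1, 28.3, -89.78)
pos [ 0.6291 -0.003   0.0854] yaw -2.11 F [-2.41  0.77  6.23] gap 0.02980164509742585 49.9936705827713 t 8.3
need tx,ty,tz,yaw [ 2.500e-03 -6.753e-01  1.800e-03 -1.000e-04]
```

View pics/v3.png

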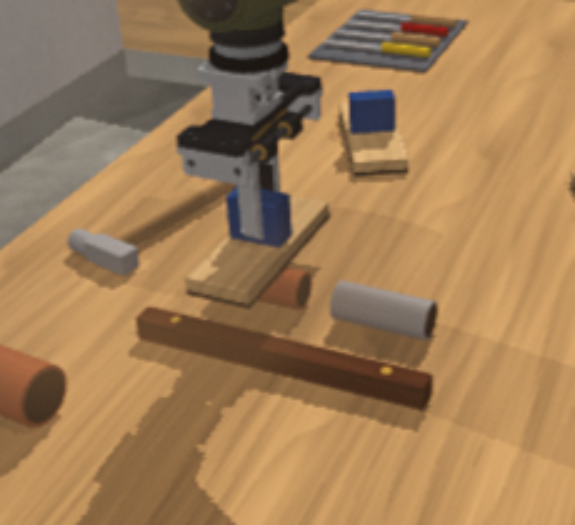

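The block lies flat on the tube, whose near end shows at crop (295,286). It has moved forward and the force is steady, so it is rolling. Continue.

move_arm(steps=[[[1,0,-0.02,0,0],[1,0,-0.03,0,0],[1,0,-0.04,0,0],[1,0,-0.04,0,0],[1,0,-0.04,0,0],[1,0,-0.04,0,0],[1,0,-0.04,0,0],[1,0,-0.03,0,0],[1,0,-0.02,0,0],[1,0,0,0,0]]])

```text
time_s: 9.3
eef_pos: [0.6313, 0.0575, 0.0854]
tcp_rot: [[0.999, -0.036, 0.001], [-0.036, -0.999, 0.0], [0.001, -0.0, -1.0]]
wrist_force: [-2.8, 0.5, 6.0]
finger_gap: 0.0298
gripper_force: 50.0
```

move_arm(steps=[[[1,0,-0.02,0,0],[1,0,-0.03,0,0],[1,0,-0.04,0,0],[1,0,-0.04,0,0],[1,0,-0.04,0,0],[1,0,-0.04,0,0],[1,0,-0.03,0,0],[1,0,-0.02,0,0],[1,0,-0.01,0,0],[1,0,0,0,0],[1,0,0,0,0]]])

```text
time_s: 10.4
eef_pos: [0.6334, 0.111, 0.0854]
tcp_rot: [[0.999, -0.037, 0.001], [-0.037, -0.999, 0.0], [0.001, -0.0, -1.0]]
wrist_force: [-1.9, 1.0, 4.6]
finger_gap: 0.0297
gripper_force: 50.0
```

```bash
python3 - <<'E'
from h import *
im=cu(); cv2.imwrite('pics/v4.png',cv2.resize(im[160:320,160:360],None,fx=3,fy=3))
goto(.6345,.132,.085,-2.1)
E
```

```text
cu side [272.5 268. ] (array([479.3, 128.7]), 141.7, 45.9, -1.79)
cu side [233.3 245.7] (array([597.2,  71.8]), 50.3, 33.2, 88.21)
pos [0.6333 0.111  0.0853] yaw -2.11 F [-2.37  1.16  6.12] gap 0.02995476496036527 49.99288201332092 t 10.45
need tx,ty,tz,yaw [ 2.000e-03 -1.051e-01  1.700e-03 -1.000e-04]
```

View pics/v4.png

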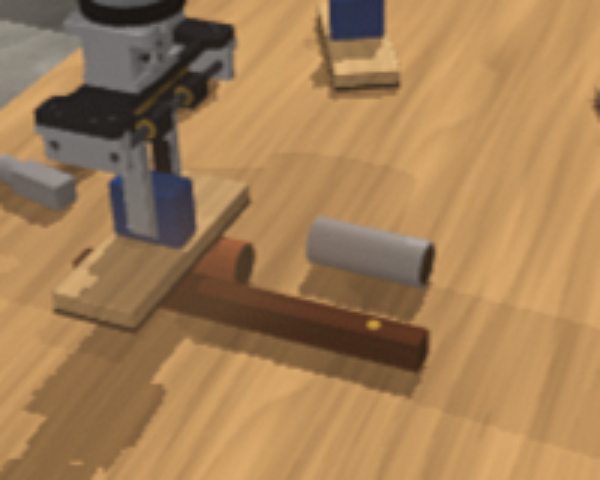

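The tube's end at (240,258) is close to the stop. I'll approach slowly and watch the force along y.

move_arm(steps=[[[1,0,-0.02,0,0],[1,0,-0.02,0,0],[1,0,-0.02,0,0],[1,0,-0.01,0,0],[1,0,0,0,0],[1,0,0,0,0]]])

```text
time_s: 11.05
eef_pos: [0.6339, 0.125, 0.0853]
tcp_rot: [[0.999, -0.037, 0.001], [-0.037, -0.999, 0.0], [0.001, -0.0, -1.0]]
wrist_force: [-2.9, -0.4, 5.3]
finger_gap: 0.0293
gripper_force: 50.0
```

move_arm(steps=[[[1,0,-0.01,0,0],[1,0,-0.01,0,0],[1,0,0,0,0],[1,0,0,0,0]]])

```text
time_s: 11.45
eef_pos: [0.6341, 0.1289, 0.0853]
tcp_rot: [[0.999, -0.037, 0.001], [-0.037, -0.999, -0.0], [0.001, -0.0, -1.0]]
wrist_force: [-1.4, 0.5, 5.4]
finger_gap: 0.0297
gripper_force: 50.0
```

move_arm(steps=[[[1,0,-0.01,0,0],[1,0,-0.01,0,0],[1,0,0,0,0],[1,0,0,0,0]]])

```text
time_s: 11.85
eef_pos: [0.6344, 0.1325, 0.0853]
tcp_rot: [[0.999, -0.037, 0.002], [-0.037, -0.999, -0.001], [0.002, 0.001, -1.0]]
wrist_force: [0.1, -2.8, 5.6]
finger_gap: 0.0296
gripper_force: 50.0
```

move_arm(steps=[[[1,0,-0.01,0,0],[1,0,-0.01,0,0],[1,0,0,0,0],[1,0,0,0,0]]])

```text
time_s: 12.25
eef_pos: [0.6346, 0.1365, 0.0853]
tcp_rot: [[0.999, -0.037, 0.002], [-0.037, -0.999, -0.001], [0.002, 0.0, -1.0]]
wrist_force: [-0.6, -2.2, 4.4]
finger_gap: 0.0292
gripper_force: 50.0
```

move_arm(steps=[[[1,0,-0.01,0,0],[1,0,0,0,0],[1,0,0,0,0]]])

```text
time_s: 12.55
eef_pos: [0.6347, 0.1385, 0.0853]
tcp_rot: [[0.999, -0.037, 0.002], [-0.037, -0.999, -0.001], [0.002, 0.001, -1.0]]
wrist_force: [-0.1, -2.0, 5.0]
finger_gap: 0.03
gripper_force: 50.0
```

```bash
python3 - <<'E'
from h import *
im=cu(); cv2.imwrite('pics/v5.png',cv2.resize(im[200:300,180:320],None,fx=5,fy=5,interpolation=cv2.INTER_CUBIC))
goto(.6345,.132,.085,-2.1)
E
```

```text
cu side [278.6 271.1] (array([475.5, 128.6]), 135.2, 46.1, -2.03)
pos [0.6347 0.1385 0.0853] yaw -2.12 F [ 0.45 -2.6   4.98] gap 0.029777856713683472 49.99523341655731 t 12.6
need tx,ty,tz,yaw [ 0.0004  0.0323  0.0014 -0.0001]
```

View pics/v5.png

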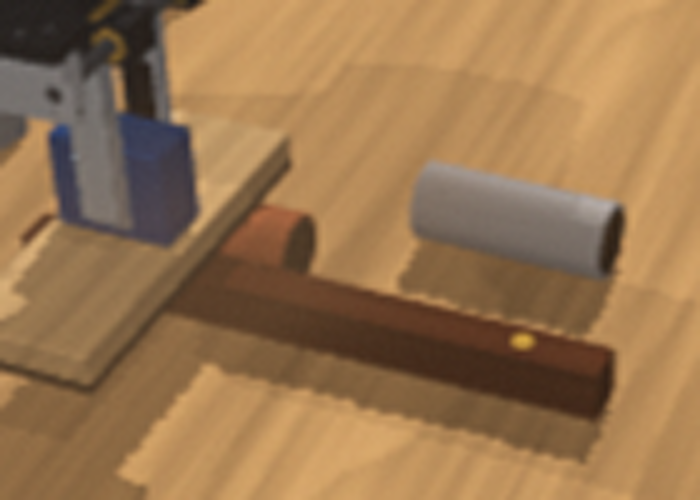

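Fy has levelled off at about -3 N over the last 6 mm. The sole is slipping on the tube, which sits against the stop: contact at y≈0.131 means 87 mm of roll, as measured beforehand. The crop shows the tube end (285,240) tight against the stop. Now lift off.

move_arm(steps=[[[1,0,0,-0.03,0],[1,0,0,-0.1,0],[1,0,0,-0.2,0],[1,0,0,-0.15,0],[1,0,0,0,0],[1,0,0,0,0],[1,0,0,0,0]]])

```text
time_s: 13.3
eef_pos: [0.6334, 0.1388, 0.1784]
tcp_rot: [[0.999, -0.037, -0.003], [-0.037, -0.999, -0.0], [-0.003, 0.001, -1.0]]
wrist_force: [0.6, -0.6, -3.2]
finger_gap: 0.0295
gripper_force: 50.0
```

```bash
python3 - <<'E'
from h import *
im=cu()
goto(.455,-.25,.180,-2.1)
E
```

```text
cu side [277.5 269.8] (array([475.2, 128. ]), 137.3, 46.5, -3.29)
cu side [219.5 243.3] (array([637.6,  75. ]), 104.2, 44.1, -2.22)
pos [0.6335 0.1388 0.1784] yaw -2.12 F [ 0.72  0.25 -3.14] gap 0.029756519016462722 49.99003887176514 t 13.35
need tx,ty,tz,yaw [-8.2040e-01  1.9752e+00 -8.1000e-03 -1.0000e-04]
```

move_arm(steps=[[[1,-0.04,0.1,0,0],[1,-0.07,0.165,0,0],[1,-0.08,0.19,0,0],[1,-0.08,0.2,0,0],[1,-0.08,0.2,0,0],[1,-0.08,0.2,0,0],[1,-0.08,0.2,0,0],[1,-0.08,0.2,0,0],[1,-0.08,0.19,0,0],[1,-0.08,0.17,0,0],[1,-0.05,0.11,0,0],[1,-0.02,0.05,0,0]]])

```text
time_s: 14.55
eef_pos: [0.4543, -0.2512, 0.1794]
tcp_rot: [[0.999, -0.039, -0.002], [-0.039, -0.999, 0.001], [-0.002, -0.001, -1.0]]
wrist_force: [0.2, 0.5, -2.9]
finger_gap: 0.0298
gripper_force: 50.0
```

move_arm(steps=[[[1,0,0,0,0],[1,0,0,0,0],[1,0,0,0,0]]])

```text
time_s: 14.85
eef_pos: [0.4561, -0.2488, 0.1802]
tcp_rot: [[0.999, -0.036, -0.0], [-0.036, -0.999, 0.0], [-0.0, -0.0, -1.0]]
wrist_force: [-0.2, -0.2, -3.0]
finger_gap: 0.0298
gripper_force: 50.0
```

```bash
python3 - <<'E'
from h import *
goto(.455,-.25,.0454,-2.1)
a=manip.grab_frame('top');cv2.imwrite('pics/v6.png',cv2.resize(a[100:350,180:460],None,fx=2.4,fy=2.4)[:600])
H,S,V=cv2.split(cv2.cvtColor(a,cv2.COLOR_BGR2HSV))
for c in blobs((H<14)&(S>115)&(V>60)): 
    if 180<c[:,0].mean()<290 and c[:,1].mean()<270: print(c.mean(0),rect(cast('top',c,.02)))
for c in blobs((S<60)&(V>80)):
    if 230<c[:,0].mean()<280: print('steel',c.mean(0),rect(cast('top',c,.02)))
E
```

```text
pos [ 0.4561 -0.2488  0.1802] yaw -2.05 F [-0.21 -0.16 -3.05] gap 0.029849517580978348 49.99015152454376 t 14.85
need tx,ty,tz,yaw [-5.200e-03  6.400e-03  6.742e-01  3.000e-04]
[225.48412698 194.82142857] (array([581.6, 101.1]), 254.5, 65.2, -2.24)
[181.02702703 111.5472973 ] (array([798.8, 253.6]), 163.2, 61.4, -7.76)
steel [254.2920354  235.38938053] (array([490.5,  27.8]), 101.1, 40.1, -3.37)
steel [275.28       110.46666667] (array([821.2,  10.7]), 93.4, 28.8, -13.88)
```

View pics/v6.png

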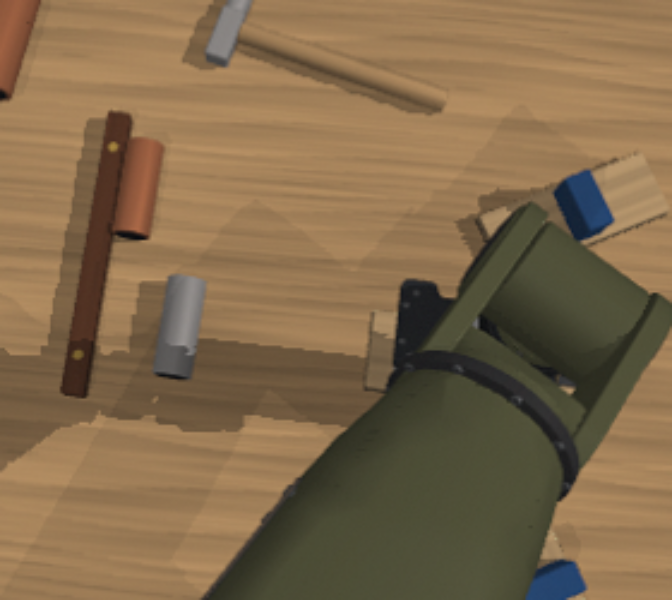

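The copper tube (140,188) lies snug and parallel along the stop. The steel tube (180,325) is unmoved, still at about (490,28) mm. Now set the block down.

move_arm(steps=[[[1,0,0,0.1,0],[1,0,0,0.18,0],[1,0,0,0.18,0],[1,0,0,0.12,0],[1,0,0,0.05,0],[1,0,0,0.025,0],[1,0,0,0.01,0],[1,0,0,0.005,0],[1,0,0,0,0],[1,0,0,0,0],[1,0,0,0,0]]])

```text
time_s: 16.0
eef_pos: [0.4558, -0.2499, 0.0469]
tcp_rot: [[0.999, -0.037, 0.001], [-0.037, -0.999, -0.0], [0.001, 0.0, -1.0]]
wrist_force: [-0.0, 0.2, -3.4]
finger_gap: 0.0299
gripper_force: 50.0
```

move_arm(steps=[[[1,0,0,0.004,0],[1,0,0,0,0],[1,0,0,0,0]]])

```text
time_s: 16.3
eef_pos: [0.4556, -0.2498, 0.0456]
tcp_rot: [[0.999, -0.037, -0.0], [-0.037, -0.999, 0.0], [-0.0, -0.0, -1.0]]
wrist_force: [0.3, -0.9, -1.7]
finger_gap: 0.0297
gripper_force: 50.0
```

move_arm(steps=[[[1,0,0,0.002,0],[1,0,0,0,0],[0.6,0,0,0,0],[0.3,0,0,0,0],[0,0,0,0,0],[0,0,0,0,0],[0,0,0,0,0],[0,0,0,0,0],[0,0,0,0,0],[0,0,0,0,0]]])

```text
time_s: 17.3
eef_pos: [0.4556, -0.2498, 0.0452]
tcp_rot: [[0.999, -0.037, -0.0], [-0.037, -0.999, -0.0], [-0.0, 0.0, -1.0]]
wrist_force: [-0.8, -0.8, 0.6]
finger_gap: 0.0901
gripper_force: 0.0
```

move_arm(steps=[[[0,0,0,-0.1,0],[0,0,0,-0.2,0],[0,0,0,-0.2,0],[0,0,0,-0.2,0],[0,0,0,-0.1,0],[0,0,0,0,0],[0,0,0,0,0],[0,0,0,0,0]]])

```text
time_s: 18.1
eef_pos: [0.4551, -0.2495, 0.2037]
tcp_rot: [[0.999, -0.037, -0.002], [-0.037, -0.999, 0.001], [-0.002, -0.001, -1.0]]
wrist_force: [0.2, -0.2, -0.3]
finger_gap: 0.0943
gripper_force: 0.0
```

```bash
python3 - <<'E'
from h import *
goto(.455,-.25,.2,-2.1)
a=cu();cv2.imwrite('pics/v7.png',cv2.resize(a[110:300,160:410],None,fx=3,fy=3))
E
```

```text
pos [ 0.4551 -0.2495  0.2037] yaw -2.12 F [ 0.17 -0.19 -0.31] gap 0.09434135008127459 0.0 t 18.1
need tx,ty,tz,yaw [-0.0006  0.0026  0.0185 -0.0001]
cu side [273.6 269.1] (array([479. , 128.9]), 134.9, 46.5, -2.96)
cu side [220.4 242.4] (array([639.2,  72.1]), 101.1, 37.3, -3.09)
```

View pics/v7.png

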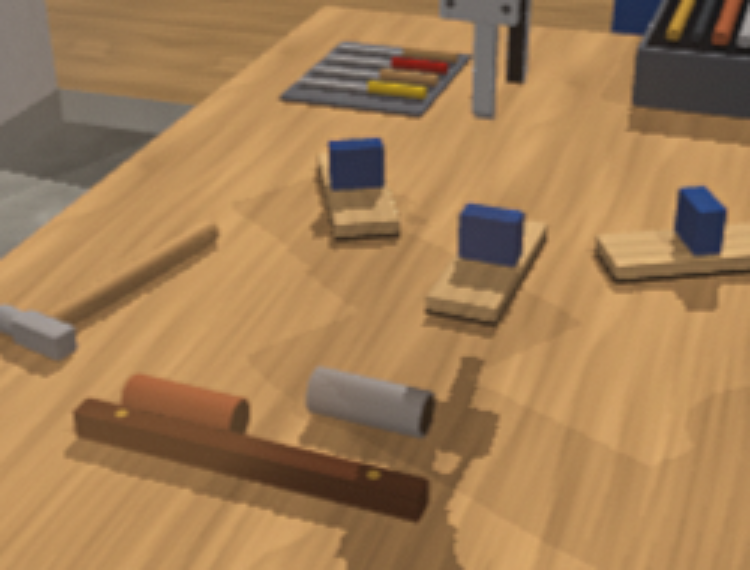

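The block stands flat and free, the copper tube is snug on the stop, and the steel tube is untouched. One numeric check, then I'll hand in.

```bash
python3 - <<'E'
from h import *
b=manip.grab_frame('top');H,S,V=cv2.split(cv2.cvtColor(b,cv2.COLOR_BGR2HSV))
for c in blobs((H<14)&(S>125)&(V>90)):
    if 220<c[:,0].mean()<260: print('cu',c.mean(0),rect(cast('top',c,.02)))
for c in blobs((V<75)&(S>100)):
    if 200<c[:,0].mean()<240: print('stop',rect(cast('top',c,.026)))
print(manip.close_job())
E
```

```text
cu [237.35294118 177.24509804] (array([632.6,  86.1]), 103.6, 38.9, -2.16)
stop (array([472.8, 122.8]), 131.0, 27.3, -2.39)
the job is handed in; nothing more can be done
None
```

The job is handed in at about 18 s: the copper tube was rolled snug along the stop, the palm block stands flat, clear of both tubes and released, and the steel tube did not move; I viewed 11 pictures against the limit of 10.

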